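Tap the brew-unit boss to depth

TASK

On the coffee-machine repair counter two brew units each have a thread tap started in their boss, turned by a crank wrench with an upright spinning knob. Work the tap with the RED knob: from where it stands turn it half a turn forward (clockwise seen from above), pause a moment, a quarter turn back to break the chip, pause a moment, then half a turn forward again, so that it ends three quarters of a turn deeper than it began, and let go. Never wind it back past where it began, and leave the blue-knobbed tap as it is.

Things in the scene. Friction and masses are not known exactly. Their poses are not given: they have to be found in the camera images.
- red_knob (a point): Centre of the red upright knob, a cylinder 26 mm across, 48 mm tall (from 110 to 158 mm above the counter, centre 136); grip it from above. It spins freely on its pin at the crank's end, so a gripper can hold it firmly and lead it round without turning itself or regrasping. The steel crank bar below it has its top at 104 mm. Only the knobs stand higher than 110 mm near the circle.
- red_hub (a point): Point on the vertical axis of the red tap, at the wrench hub's top, 107 mm above the counter. The knob's centre runs round this axis on a level circle of radius 60 mm, all of it free to reach; the tap sinks only 1.75 mm per turn. The bar reaches 70 mm from the axis both ways, the far end without knob. The aluminium housing below, in a 130 x 90 mm steel jig, is fixed.
- red_tap (a joint): Angle of the red tap, rad: 0 at the start, growing clockwise seen from above (forward, into the boss). Half a turn is 3.14, three quarters 4.71. Turns stiffly (0.15 N m, about 2.5 N at the knob) and stays where left. No stop at the right depth: it could be driven on to 5.8.
- blue_knob (a point): Centre of the blue knob of the other tap: same shape, size and height, 60 mm from its own tap's axis, at any angle round it. The two tap axes are at least 240 mm apart. Leave it alone.
Mind the look-alikes: they are no part of the job. What is shaped like the part that bears red_knob but green is not meant.

How it is judged:
On the way, in this order (a step that is already met when the one before it is completed fails the run):
1. red tap paused half a turn forward, within 20 degrees (value of joint red_tap between 2.79 and 3.49 rad and velocity of joint red_tap between -0.25 and 0.25 rad/s), for 0.2 s.
2. red tap then paused a quarter turn back, within 20 degrees (value of joint red_tap between 1.22 and 1.92 rad and velocity of joint red_tap between -0.25 and 0.25 rad/s), for 0.2 s.
At the end, for the whole second after the job is handed in: The red tap stands still three quarters of a turn (270 degrees, within 20) forward of its start, and the blue knob is within 15 mm of where it was (value of joint red_tap between 4.36 and 5.06 rad and velocity of joint red_tap between -0.05 and 0.05 rad/s and distance of blue_knob from where it was at the start of the episode below 0.015 m); the robot touches nothing.
It fails at once if the red tap is wound back more than 20 degrees past its start (value of joint red_tap below -0.35 rad).
It fails at once if the red tap is driven more than a sixth of a turn too deep (past 330 degrees) (value of joint red_tap above 5.76 rad).
It fails at once if the blue tap is turned (its knob moves more than 15 mm) (distance of blue_knob from where it was at the start of the episode above 0.015 m).
It also fails if it takes over 58 s, if anything falls off the work surface, if the arm or the gripper's body presses on something with over 40 N, if the wrist force passes 120 N, or if a joint passes its speed limit or range.

ROBOT

A 7-joint arm with a two-finger parallel gripper is mounted at the origin on the work surface. World frame = base frame: x ahead of the robot, y to its left, z up, the work surface at z = 0. Lengths are in m, angles in rad, forces in N, time in s.
With the tool pointing down it reaches from about 0.425 to 0.95 m from the base axis. Payload 4.7 kg.
Tool frame: the origin (TCP) lies on the front face of the gripper's body, between the roots of the fingers; the fingertips stand 73 mm ahead of it and the grasp point (between the pads) lies 54 mm ahead of it; z points along the fingers, y is the direction in which the jaws open and shut (so a half turn about z gives the same grasp; the last joint's range is limited). The gripper opens to 85 mm and grips with 20 to 120 N. Pads are 22 mm wide; open, the fingers measure 114 mm over their backs; the gripper's body (76 mm by 85 mm) begins 54 mm behind the grasp point. The pads swing forward as they close: fully open they stand 13 mm farther back than shut.
Start: joints at [1.079, 0.469, -0.049, 1.532, 0.024, 1.141, -0.082], TCP at [0.301, -0.604, 0.304] pointing down, gripper open.
Joint ranges: [-2.59, 2.59], [-0.33, 1.99], [-1.39, 1.29], [0.1, 2.45], [-1.04, 4.18], [0.21, 1.99], [-2.66, 2.66]. Speed limits (rad/s): [2.57, 2.57, 3.14, 3.14, 3.14, 3.14, 3.14].

INTERFACE

Orientations are given as a rotation vector (axis times angle).
In Python, from rig import bot gives the robot as it stands. The module is installed in compiled form; this text tells all that it offers.
- The arm moves only by the tool jog_arm, never from a script. Its argument "motion" is a list of rows, each an object of numbers: "tx", "ty", "tz": the shift along the tool's x, y, z each as a share of 0.5 m, from -1 to 1; "wx", "wy", "wz": the turn, a rotation vector about the tool's x, y, z each as a share of 90 degrees, from -1 to 1. A call has 1 to 10 rows; each row is the pose to reach, as a shift and turn from the pose commanded when the call began, along the tool's axes at that moment; what a row does not reach only later rows make up. A row lasts 1/8 s, in which the tool goes at most 62.5 mm and 10.7 degrees, less where a joint would pass 70% of its speed; a pose out of reach is approached as far as the arm can. A call with a number of a shift or a turn outside -1 to 1 is refused whole. A call with a gripper value outside its range is refused whole. "gripper" is the opening, from 0 (shut) to 1 (fully open), set as the call begins (left out, the last holds). The fingers move at their own pace and stop on an object; "grip_force" is the grip in N (left out, the last holds). Time passes only in rows, so rows that repeat a pose let the fingers close. It gives the time, the measured TCP pose, the force and the opening at its end, in the units of the state.
- bot.get_state(): the state, without advancing time (a new reading comes with each control period).
- bot.grab_frame(name): name is "side" or "top" or "wrist"; returns the picture (420x560x3 uint8, blue, green, red); there is no depth.
- bot.camera_info(name): a dict with "vertical_fov" (degrees; the focal length in pixels is half the picture's height over the tangent of half this angle, whatever the lens; pixels are square), "cx", "cy" (the principal point, pixels), "extrinsics" (4x4, takes a point from world to camera coordinates). Camera axes: x right, y up, looking along -z (the intrinsics and any distortion apply to the point x, -y, -z); pixel columns grow to the right and rows downward; lengths in m; the calibration is good to about 2 mm. A picture is of the moment at which its call begins: read the wrist's pose just before it. camera_info takes no time and is no camera call; for the wrist camera it gives the pose at the moment of the call.
- bot.job_done(): hands the job in, once; it reports no verdict.
The state is a dict: "clock": time; "joints": joint angles; "joint_velocities": joint speeds; "tau": joint torques, N m; "ee_pos": TCP position; "ee_rot": TCP orientation; "wrist_force": force on the tool from outside, world axes, zero at the start; "torque": the same for the moment, N m; "opening": finger opening in m.
Only numpy, scipy, OpenCV 4.12 (cv2) and the standard library are available. Lean on these libraries where they do the work, as an engineer would, in place of code of your own. Each camera call takes 0.05 s, during which the arm holds its last target.

## Working session

There is one attempt and no reset: what is moved stays moved. The work goes in short steps, Python scripts to look and compute and a tool call to move; the robot and the scene stay as the last step left them, time stands still between calls to the robot, and variables do not carry over. Pictures are saved under pics/ and viewed, and the job is handed in when it is done.

Besides the shell and the picture viewer there is one more tool, called in YAML: its name, and indented under it one key for each argument. jog_arm: Moves the arm, as the interface text tells. Shift numbers are shares of 0.5 m and turn numbers shares of 90 degrees, none past 1 either way. Its arguments: {"type":"object","properties":{"motion":{"type":"array"},"gripper":{"type":"number"},"grip_force":{"type":"number"}},"required":["motion"]}

```bash
mkdir -p pics
python3 - <<'E'
from rig import bot
import cv2
s=bot.get_state(); print(s)
for n in ("top","side","wrist"):
    i=bot.camera_info(n); print(n,i)
    cv2.imwrite(f"pics/{n}0.png",bot.grab_frame(n))
E
```

```text
{'clock': 0.0, 'joints': array([ 1.07912088,  0.46946445, -0.04859912,  1.53372703,  0.02408014,
        1.14098432, -0.08229432]), 'joint_velocities': array([-8.03952552e-04, -8.35335008e-04,  1.60442233e-03,  9.59620458e-04,
       -2.03712573e-03, -1.28916155e-04, -2.00033935e-05]), 'tau': array([ 1.09857699e-04, -5.10310829e+01, -4.63093864e-02, -2.37712008e+01,
        1.06566382e-02,  7.55341753e-03, -9.91532232e-06]), 'ee_pos': array([ 0.30115994, -0.60358614,  0.30283175]), 'ee_rot': array([-3.05597369e+00, -7.20064738e-01,  8.01836890e-04]), 'wrist_force': array([-0.13096903, -0.12824852,  0.35523217]), 'torque': array([-0.04173243, -0.01083369,  0.03251507]), 'opening': 0.08585073462494767}
top {'vertical_fov': 42.76481512447316, 'cx': 272.1937626553116, 'cy': 211.0453774260397, 'extrinsics': array([[-1.27124872e-01, -9.91886611e-01, -4.67590567e-04,
         4.67048474e-02],
       [ 9.67761484e-01, -1.24136194e-01,  2.19152721e-01,
        -6.04910355e-01],
       [-2.17432694e-01,  2.74072454e-02,  9.75690456e-01,
        -1.00997469e+00],
       [ 0.00000000e+00,  0.00000000e+00,  0.00000000e+00,
         1.00000000e+00]])}
side {'vertical_fov': 53.66513389017382, 'cx': 278.6129742825612, 'cy': 207.3505339190753, 'extrinsics': array([[-0.72311745, -0.69069272,  0.00668793,  0.41289281],
       [ 0.45387136, -0.46783518,  0.75837394, -0.34203796],
       [-0.52067451,  0.55142889,  0.65178542, -0.56936035],
       [ 0.        ,  0.        ,  0.        ,  1.        ]])}
wrist {'vertical_fov': 58.05103213910262, 'cx': 280.19629985354464, 'cy': 212.19762674965776, 'extrinsics': array([[ 0.44539166, -0.89533511, -0.00114684, -0.6735514 ],
       [ 0.85527846,  0.4258433 , -0.29522235,  0.03702918],
       [ 0.26481131,  0.13050871,  0.95542789, -0.37905817],
       [ 0.        ,  0.        ,  0.        ,  1.        ]])}
```

View pics/top0.png

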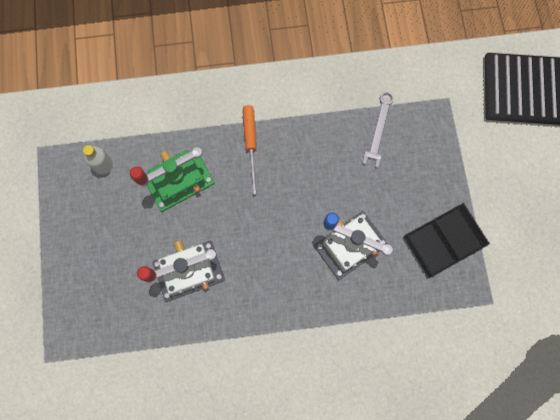

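View pics/side0.png

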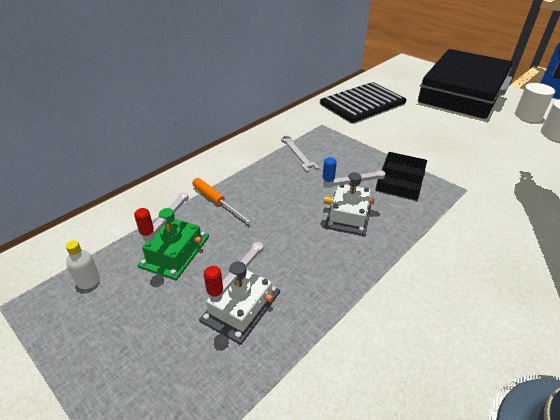

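View pics/wrist0.png

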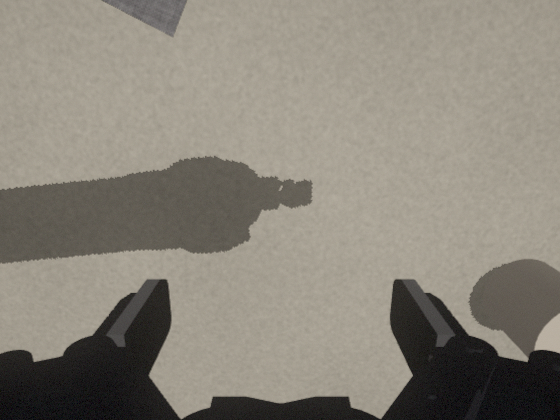

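The white-housed unit with the red knob is at about (147,274) in the top view and (213,280) in the side view. The green-housed one behind it is a decoy. I'll enlarge both views.

Run:
```python
import cv2
a=cv2.imread('pics/top0.png')[225:315,120:240]; b=cv2.imread('pics/side0.png')[225:345,190:290]
cv2.imwrite('pics/topc.png',cv2.resize(a,None,fx=6,fy=6,interpolation=cv2.INTER_CUBIC))
cv2.imwrite('pics/sidec.png',cv2.resize(b,None,fx=5,fy=5,interpolation=cv2.INTER_CUBIC))
```

```text
(no output)
```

View pics/topc.png

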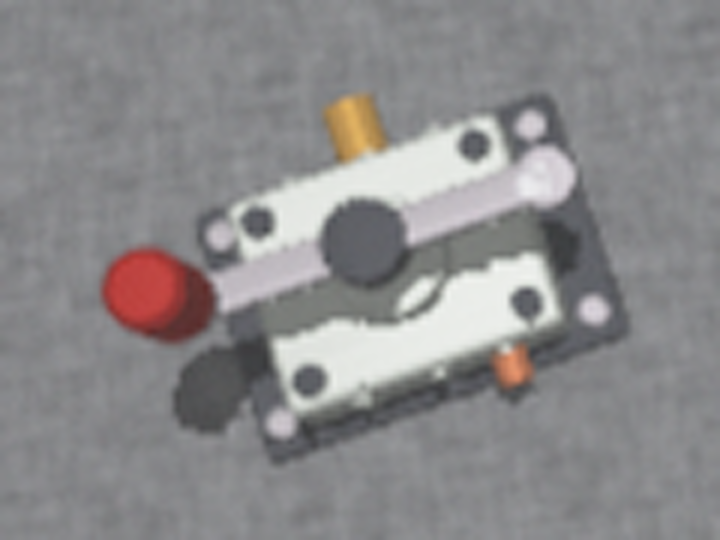

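View pics/sidec.png

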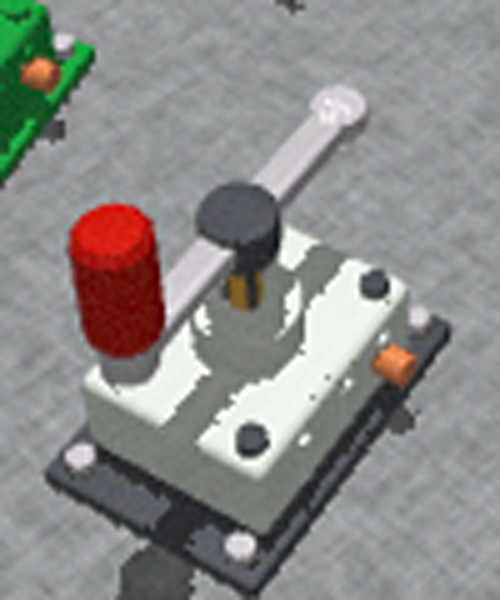

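```bash
cat > h.py <<'E'
import numpy as np
from rig import bot
def proj(n,p):
    i=bot.camera_info(n);f=210/np.tan(np.radians(i['vertical_fov'])/2)
    c=i['extrinsics']@np.append(p,1);return np.array([i['cx']+f*c[0]/-c[2],i['cy']+f*-c[1]/-c[2]])
def ray(n,px):
    i=bot.camera_info(n);f=210/np.tan(np.radians(i['vertical_fov'])/2)
    E=i['extrinsics'];d=np.array([(px[0]-i['cx'])/f,-(px[1]-i['cy'])/f,-1.]);R=E[:3,:3]
    return -R.T@E[:3,3],R.T@d
def atz(n,px,z):
    o,d=ray(n,px);return o+d*(z-o[2])/d[2]
E
python3 - <<'E'
from h import *
k=[atz('top',(143.8,273),.158),atz('side',(212.1,271.3),.158)]
h=[atz('top',(180.4,264.6),.107),atz('side',(237.3,266.8),.107)]
e=atz('top',(210.8,253.3),.107),atz('side',(257.2,245.5),.107)
b=[atz('top',(333,219),.158)]
print(k,h,e,b)
for a in (0,1):
  d=(k[a]-h[a])[:2];print(np.linalg.norm(d),np.degrees(np.arctan2(d[1],d[0])))
g=[atz('top',(137,175),.158)];print(g)
s=bot.get_state();from scipy.spatial.transform import Rotation as R
print(R.from_rotvec(s['ee_rot']).as_matrix(),s['ee_pos'])
E
```

```text
[array([0.50226227, 0.21412855, 0.158     ]), array([0.50316294, 0.21410899, 0.158     ])] [array([0.51623407, 0.1557599 , 0.107     ]), array([0.51838524, 0.15469379, 0.107     ])] (array([0.53032656, 0.09657615, 0.107     ]), array([0.52980032, 0.0980334 , 0.107     ])) [array([ 0.55675388, -0.13642726,  0.158     ])]
0.06001757948147576 103.46169028408283
0.061334200070076415 104.37020465881106
[array([0.68598846, 0.21300123, 0.158     ])]
[[ 8.94823645e-01  4.46419249e-01 -7.06180624e-04]
 [ 4.46419806e-01 -8.94822674e-01  1.31867216e-03]
 [-4.32257980e-05 -1.49523205e-03 -9.99998881e-01]] [ 0.30120677 -0.60370133  0.30309904]
```

jog_arm:
  motion:
    - {"tx": 0.806, "ty": -0.724, "wz": -0.7055}
    - {"tx": 0.806, "ty": -0.724, "wz": -0.7055}
    - {"tx": 0.806, "ty": -0.724, "wz": -0.7055}
    - {"tx": 0.806, "ty": -0.724, "wz": -0.7055}
    - {"tx": 0.806, "ty": -0.724, "wz": -0.7055}
    - {"tx": 0.806, "ty": -0.724, "wz": -0.7055}
    - {"tx": 0.806, "ty": -0.724, "wz": -0.7055}
    - {"tx": 0.806, "ty": -0.724, "wz": -0.7055}
    - {"tx": 0.806, "ty": -0.724, "wz": -0.7055}
    - {"tx": 0.806, "ty": -0.724, "wz": -0.7055}
  gripper: 1
  grip_force: 60

```text
validation failed for argument at $.mo...
```

jog_arm:
  motion:
    - {"tx": 0.806, "ty": -0.724, "tz": 0, "wx": 0, "wy": 0, "wz": -0.7055}
    - {"tx": 0.806, "ty": -0.724, "tz": 0, "wx": 0, "wy": 0, "wz": -0.7055}
    - {"tx": 0.806, "ty": -0.724, "tz": 0, "wx": 0, "wy": 0, "wz": -0.7055}
    - {"tx": 0.806, "ty": -0.724, "tz": 0, "wx": 0, "wy": 0, "wz": -0.7055}
    - {"tx": 0.806, "ty": -0.724, "tz": 0, "wx": 0, "wy": 0, "wz": -0.7055}
    - {"tx": 0.806, "ty": -0.724, "tz": 0, "wx": 0, "wy": 0, "wz": -0.7055}
    - {"tx": 0.806, "ty": -0.724, "tz": 0, "wx": 0, "wy": 0, "wz": -0.7055}
    - {"tx": 0.806, "ty": -0.724, "tz": 0, "wx": 0, "wy": 0, "wz": -0.7055}
    - {"tx": 0.806, "ty": -0.724, "tz": 0, "wx": 0, "wy": 0, "wz": -0.7055}
    - {"tx": 0.806, "ty": -0.724, "tz": 0, "wx": 0, "wy": 0, "wz": -0.7055}
  gripper: 1
  grip_force: 60

```text
clock: 1.4
ee_pos: [0.5012, -0.0961, 0.3041]
ee_rot: [-2.213, -2.23, -0.002]
wrist_force: [-0.3, -0.8, -0.1]
opening: 0.0852
```

jog_arm:
  motion:
    - {"tx": 0.62, "ty": 0.003, "tz": 0.06, "wx": 0, "wy": 0, "wz": 0}
    - {"tx": 0.62, "ty": 0.003, "tz": 0.06, "wx": 0, "wy": 0, "wz": 0}
    - {"tx": 0.62, "ty": 0.003, "tz": 0.06, "wx": 0, "wy": 0, "wz": 0}
    - {"tx": 0.62, "ty": 0.003, "tz": 0.06, "wx": 0, "wy": 0, "wz": 0}
    - {"tx": 0.62, "ty": 0.003, "tz": 0.06, "wx": 0, "wy": 0, "wz": 0}
    - {"tx": 0.62, "ty": 0.003, "tz": 0.06, "wx": 0, "wy": 0, "wz": 0}
    - {"tx": 0.62, "ty": 0.003, "tz": 0.06, "wx": 0, "wy": 0, "wz": 0}
    - {"tx": 0.62, "ty": 0.003, "tz": 0.06, "wx": 0, "wy": 0, "wz": 0}

```text
clock: 2.4
ee_pos: [0.5025, 0.2074, 0.2737]
ee_rot: [2.225, 2.217, -0.002]
wrist_force: [0.0, -0.4, -1.5]
opening: 0.0853
```

Run:
```python
from h import *
import cv2
s=bot.get_state();print(s['clock'],s['ee_pos'],s['ee_rot'],s['joints'])
print(proj('wrist',(.5027,.2141,.158)),proj('wrist',(.5173,.1553,.107)))
cv2.imwrite('pics/w1.png',bot.grab_frame('wrist'))
```

```text
2.4 [0.50248018 0.20740059 0.27370838] [ 2.22477949e+00  2.21666612e+00 -1.64374026e-03] [ 0.04277469  0.35507861 -0.64095033  1.85350324  0.24880784  1.01415137
 -0.70486963]
[280.66520702 234.13478903] [301.87294478 287.38147202]
```

View pics/w1.png

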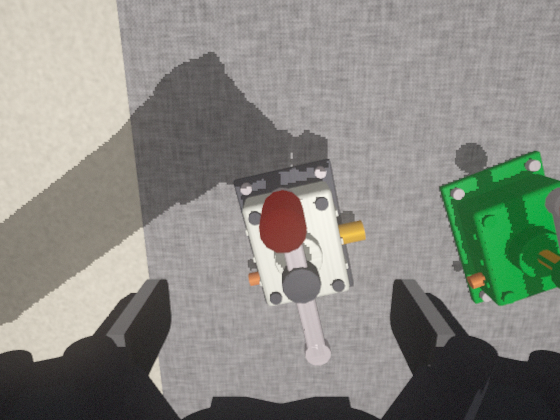

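The wrist view shows the knob top near (283,232) and the hub near (301,282). Both are close to the predictions, so I'll refine from a crop.

Run:
```python
import cv2
a=cv2.imread('pics/w1.png')[180:310,230:370]
cv2.imwrite('pics/w1c.png',cv2.resize(a,None,fx=5,fy=4.6,interpolation=cv2.INTER_CUBIC) if 0 else cv2.resize(a,None,fx=4,fy=4,interpolation=cv2.INTER_CUBIC))
```

```text
(no output)
```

View pics/w1c.png

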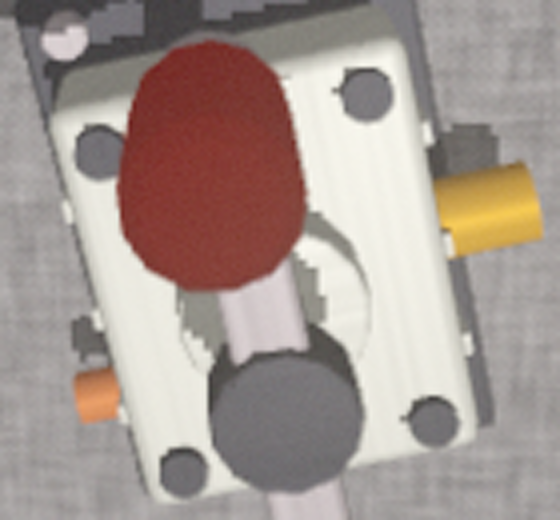

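Run:
```python
from h import *
k=atz('wrist',(282.6,230),.158);h=atz('wrist',(301.1,284.1),.107);d=(k-h)[:2]
print(bot.get_state()['clock'],k,h,np.linalg.norm(d),np.degrees(np.arctan2(d[1],d[0])))
```

```text
2.45 [0.50370211 0.21656834 0.158     ] [0.51674311 0.1580303  0.107     ] 0.05997306996410772 102.55915589216083
```

jog_arm:
  motion:
    - {"tx": 0.012, "ty": 0.001, "tz": 0.08, "wx": 0, "wy": 0, "wz": 0}
    - {"tx": 0.012, "ty": 0.001, "tz": 0.155, "wx": 0, "wy": 0, "wz": 0}
    - {"tx": 0.012, "ty": 0.001, "tz": 0.155, "wx": 0, "wy": 0, "wz": 0}
    - {"tx": 0.012, "ty": 0.001, "tz": 0.155, "wx": 0, "wy": 0, "wz": 0}
    - {"tx": 0.012, "ty": 0.001, "tz": 0.155, "wx": 0, "wy": 0, "wz": 0}

```text
clock: 3.08
ee_pos: [0.5033, 0.216, 0.1982]
ee_rot: [2.221, 2.22, 0.005]
wrist_force: [0.8, 0.5, 0.5]
opening: 0.0855
```

Run:
```python
from h import *
import cv2
s=bot.get_state();print(s['clock'],s['ee_pos'],s['ee_rot'],s['wrist_force'])
cv2.imwrite('pics/s2.png',bot.grab_frame('side'))
s=bot.get_state();print(s['clock'],s['ee_pos'])
```

```text
3.075 [0.50331372 0.21603321 0.19819232] [2.22098885 2.21975311 0.00472252] [0.76769861 0.53162874 0.48527872]
3.125 [0.50312969 0.21604872 0.19802116]
```

View pics/s2.png

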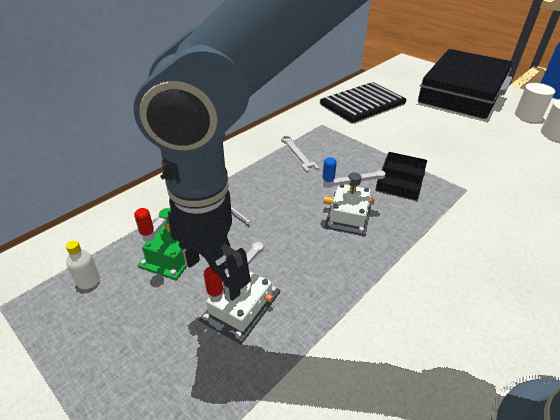

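The knob stands between the open jaws. I'll close the gripper.

jog_arm:
  motion:
    - {"tx": 0, "ty": 0, "tz": 0.006, "wx": 0, "wy": 0, "wz": 0}
    - {"tx": 0, "ty": 0, "tz": 0.006, "wx": 0, "wy": 0, "wz": 0}
    - {"tx": 0, "ty": 0, "tz": 0.006, "wx": 0, "wy": 0, "wz": 0}
    - {"tx": 0, "ty": 0, "tz": 0.006, "wx": 0, "wy": 0, "wz": 0}
    - {"tx": 0, "ty": 0, "tz": 0.006, "wx": 0, "wy": 0, "wz": 0}
    - {"tx": 0, "ty": 0, "tz": 0.006, "wx": 0, "wy": 0, "wz": 0}
  gripper: 0
  grip_force: 60

```text
clock: 3.88
ee_pos: [0.5027, 0.2159, 0.1937]
ee_rot: [2.221, 2.221, 0.001]
wrist_force: [0.4, -1.4, 2.5]
opening: 0.0244
```

Run:
```python
from h import *
s=bot.get_state();print(s['clock'],s['ee_pos'],s['ee_rot'],s['wrist_force'],s['opening'])
# arc, R .060 from a0; forward = clockwise => angle decreasing
a0=103.2;R=.060
for t in list(range(0,100,10)):
    a=np.radians(a0-t);d=R*(np.array([np.cos(a),np.sin(a)])-np.array([np.cos(np.radians(a0)),np.sin(np.radians(a0))]))
    print(t,'tx %.3f ty %.3f'%(d[1]/.5,d[0]/.5))
```

```text
3.875 [0.50265222 0.21587942 0.19371747] [2.22095357e+00 2.22115005e+00 1.06279293e-03] [ 0.43576378 -1.36036473  2.51513506] 0.024400355615748655
0 tx 0.000 ty 0.000
10 tx 0.003 ty 0.021
20 tx 0.002 ty 0.042
30 tx -0.002 ty 0.062
40 tx -0.010 ty 0.082
50 tx -0.021 ty 0.099
60 tx -0.035 ty 0.115
70 tx -0.051 ty 0.128
80 tx -0.070 ty 0.138
90 tx -0.089 ty 0.144
```

jog_arm:
  motion:
    - {"tx": 0.003, "ty": 0.021, "tz": 0, "wx": 0, "wy": 0, "wz": 0}
    - {"tx": 0.002, "ty": 0.042, "tz": 0, "wx": 0, "wy": 0, "wz": 0}
    - {"tx": -0.002, "ty": 0.062, "tz": 0, "wx": 0, "wy": 0, "wz": 0}
    - {"tx": -0.01, "ty": 0.082, "tz": 0, "wx": 0, "wy": 0, "wz": 0}
    - {"tx": -0.021, "ty": 0.099, "tz": 0, "wx": 0, "wy": 0, "wz": 0}

```text
clock: 4.5
ee_pos: [0.5522, 0.206, 0.1935]
ee_rot: [-2.22, -2.222, -0.001]
wrist_force: [-2.4, 1.6, 4.4]
opening: 0.0243
```

Run:
```python
from h import *
s=bot.get_state();print(s['clock'],s['ee_pos'],s['ee_rot'],s['wrist_force'],s['opening'],s['joints'])
# continue from 50
a0=53.2;R=.060
for t in list(range(0,140,10)):
    a=np.radians(a0-t);d=R*(np.array([np.cos(a),np.sin(a)])-np.array([np.cos(np.radians(a0)),np.sin(np.radians(a0))]))
    print(t+50,'tx %.3f ty %.3f'%(d[1]/.5,d[0]/.5))
```

```text
4.5 [0.55216536 0.20601277 0.19348935] [-2.21978822e+00 -2.22167414e+00 -1.37513390e-03] [-2.35318798  1.64032912  4.35572616] 0.02430805369362703 [ 0.00576955  0.5160378  -0.58234062  1.82606021  0.35124953  0.90329675
 -0.73643794]
50 tx 0.000 ty 0.000
60 tx -0.014 ty 0.016
70 tx -0.030 ty 0.029
80 tx -0.049 ty 0.038
90 tx -0.069 ty 0.045
100 tx -0.089 ty 0.048
110 tx -0.110 ty 0.047
120 tx -0.131 ty 0.043
130 tx -0.150 ty 0.035
140 tx -0.168 ty 0.024
150 tx -0.184 ty 0.010
160 tx -0.196 ty -0.006
170 tx -0.206 ty -0.025
180 tx -0.213 ty -0.044
```

Wrist force is only a few newtons, in line with the tap's drag. I'll carry on to half a turn.

jog_arm:
  motion:
    - {"tx": -0.014, "ty": 0.016, "tz": 0, "wx": 0, "wy": 0, "wz": 0}
    - {"tx": -0.03, "ty": 0.029, "tz": 0, "wx": 0, "wy": 0, "wz": 0}
    - {"tx": -0.049, "ty": 0.038, "tz": 0, "wx": 0, "wy": 0, "wz": 0}
    - {"tx": -0.069, "ty": 0.045, "tz": 0, "wx": 0, "wy": 0, "wz": 0}
    - {"tx": -0.089, "ty": 0.048, "tz": 0, "wx": 0, "wy": 0, "wz": 0}
    - {"tx": -0.11, "ty": 0.047, "tz": 0, "wx": 0, "wy": 0, "wz": 0}
    - {"tx": -0.131, "ty": 0.043, "tz": 0, "wx": 0, "wy": 0, "wz": 0}
    - {"tx": -0.15, "ty": 0.035, "tz": 0, "wx": 0, "wy": 0, "wz": 0}

```text
clock: 5.5
ee_pos: [0.5695, 0.1289, 0.1933]
ee_rot: [2.221, 2.22, -0.0]
wrist_force: [3.7, 2.1, -1.2]
opening: 0.0245
```

Run:
```python
from h import *
s=bot.get_state();print(s['clock'],s['ee_pos'],s['ee_rot'],s['wrist_force'],s['opening'],s['joints'])
a0=103.2-130;R=.060
for t in list(range(0,60,10)):
    a=np.radians(a0-t);d=R*(np.array([np.cos(a),np.sin(a)])-np.array([np.cos(np.radians(a0)),np.sin(np.radians(a0))]))
    print(t+130,'tx %.3f ty %.3f'%(d[1]/.5,d[0]/.5))
```

```text
5.5 [0.56945684 0.12891864 0.19333298] [ 2.22128993e+00  2.22012570e+00 -2.20439523e-04] [ 3.68162059  2.05966139 -1.17535464] 0.024548558467582395 [ 0.13584598  0.5063162  -0.57463726  1.83947103  0.34563257  0.89610575
 -0.60111304]
130 tx 0.000 ty 0.000
140 tx -0.018 ty -0.011
150 tx -0.033 ty -0.025
160 tx -0.046 ty -0.041
170 tx -0.056 ty -0.060
180 tx -0.063 ty -0.080
```

Now to 180° and a pause there.

jog_arm:
  motion:
    - {"tx": -0.018, "ty": -0.011, "tz": 0, "wx": 0, "wy": 0, "wz": 0}
    - {"tx": -0.033, "ty": -0.025, "tz": 0, "wx": 0, "wy": 0, "wz": 0}
    - {"tx": -0.046, "ty": -0.041, "tz": 0, "wx": 0, "wy": 0, "wz": 0}
    - {"tx": -0.056, "ty": -0.06, "tz": 0, "wx": 0, "wy": 0, "wz": 0}
    - {"tx": -0.063, "ty": -0.08, "tz": 0, "wx": 0, "wy": 0, "wz": 0}
    - {"tx": -0.063, "ty": -0.08, "tz": 0, "wx": 0, "wy": 0, "wz": 0}
    - {"tx": -0.063, "ty": -0.08, "tz": 0, "wx": 0, "wy": 0, "wz": 0}
    - {"tx": -0.063, "ty": -0.08, "tz": 0, "wx": 0, "wy": 0, "wz": 0}
    - {"tx": -0.063, "ty": -0.08, "tz": 0, "wx": 0, "wy": 0, "wz": 0}
    - {"tx": -0.063, "ty": -0.08, "tz": 0, "wx": 0, "wy": 0, "wz": 0}

```text
clock: 6.75
ee_pos: [0.529, 0.0987, 0.1931]
ee_rot: [-2.221, -2.221, 0.002]
wrist_force: [-2.3, -1.8, -0.9]
opening: 0.0246
```

Run:
```python
from h import *
import cv2
s=bot.get_state();print(s['clock'],s['ee_pos'],s['ee_rot'],s['wrist_force'],s['opening'])
d=s['ee_pos'][:2]-[.5165,.1572];print(np.linalg.norm(d),np.degrees(np.arctan2(d[1],d[0])))
cv2.imwrite('pics/t3.png',bot.grab_frame('top'));cv2.imwrite('pics/s3.png',bot.grab_frame('side'))
a0=103.2-180;R=.060
for t in list(range(0,100,10)):
    a=np.radians(a0+t);d=R*(np.array([np.cos(a),np.sin(a)])-np.array([np.cos(np.radians(a0)),np.sin(np.radians(a0))]))
    print(180-t,'tx %.3f ty %.3f'%(d[1]/.5,d[0]/.5))
```

```text
6.75 [0.52900249 0.0987468  0.19307553] [-2.22086935e+00 -2.22117210e+00  1.71122823e-03] [-2.3444015  -1.80777474 -0.8787437 ] 0.024643410382314813
0.05977531676229497 -77.92698643537186
180 tx 0.000 ty 0.000
170 tx 0.007 ty 0.020
160 tx 0.016 ty 0.038
150 tx 0.029 ty 0.055
140 tx 0.045 ty 0.069
130 tx 0.063 ty 0.080
120 tx 0.082 ty 0.087
110 tx 0.103 ty 0.092
100 tx 0.124 ty 0.092
90 tx 0.144 ty 0.089
```

View pics/s3.png

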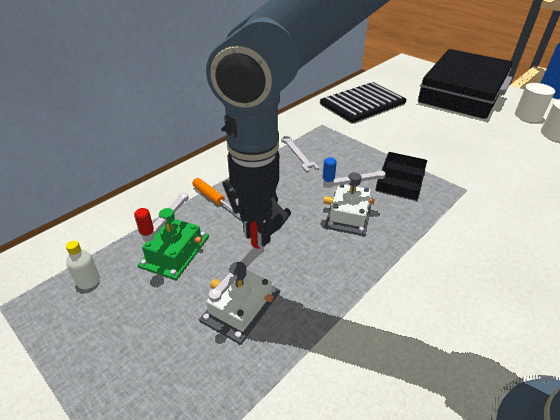

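The crank now points the opposite way, with the knob held at about (253,232) and the bare end near (217,293). That is half a turn. Next, a quarter turn back.

jog_arm:
  motion:
    - {"tx": 0.007, "ty": 0.02, "tz": 0, "wx": 0, "wy": 0, "wz": 0}
    - {"tx": 0.016, "ty": 0.038, "tz": 0, "wx": 0, "wy": 0, "wz": 0}
    - {"tx": 0.029, "ty": 0.055, "tz": 0, "wx": 0, "wy": 0, "wz": 0}
    - {"tx": 0.045, "ty": 0.069, "tz": 0, "wx": 0, "wy": 0, "wz": 0}
    - {"tx": 0.063, "ty": 0.08, "tz": 0, "wx": 0, "wy": 0, "wz": 0}
    - {"tx": 0.082, "ty": 0.087, "tz": 0, "wx": 0, "wy": 0, "wz": 0}
    - {"tx": 0.103, "ty": 0.092, "tz": 0, "wx": 0, "wy": 0, "wz": 0}
    - {"tx": 0.124, "ty": 0.092, "tz": 0, "wx": 0, "wy": 0, "wz": 0}
    - {"tx": 0.144, "ty": 0.089, "tz": 0, "wx": 0, "wy": 0, "wz": 0}
    - {"tx": 0.144, "ty": 0.089, "tz": 0, "wx": 0, "wy": 0, "wz": 0}

```text
clock: 8.1
ee_pos: [0.574, 0.1735, 0.1938]
ee_rot: [-2.218, -2.223, -0.006]
wrist_force: [4.5, 2.0, -3.9]
opening: 0.0244
```

jog_arm:
  motion:
    - {"tx": 0, "ty": 0, "tz": 0, "wx": 0, "wy": 0, "wz": 0}
    - {"tx": 0, "ty": 0, "tz": 0, "wx": 0, "wy": 0, "wz": 0}
    - {"tx": 0, "ty": 0, "tz": 0, "wx": 0, "wy": 0, "wz": 0}
    - {"tx": 0, "ty": 0, "tz": 0, "wx": 0, "wy": 0, "wz": 0}

```text
clock: 8.6
ee_pos: [0.574, 0.1732, 0.1939]
ee_rot: [-2.219, -2.222, -0.007]
wrist_force: [4.3, 4.0, -4.5]
opening: 0.0245
```

Run:
```python
from h import *
import cv2
s=bot.get_state();print(s['clock'],s['ee_pos'],s['ee_rot'],s['wrist_force'],s['opening'])
d=s['ee_pos'][:2]-[.5165,.1572];print(np.linalg.norm(d),np.degrees(np.arctan2(d[1],d[0])))
cv2.imwrite('pics/s4.png',bot.grab_frame('side'))
for base in (90,180):
  a0=103.2-base;R=.060
  for t in list(range(0,100,10)):
    a=np.radians(a0-t);d=R*(np.array([np.cos(a),np.sin(a)])-np.array([np.cos(np.radians(a0)),np.sin(np.radians(a0))]))
    print(base+t,'tx %.3f ty %.3f'%(d[1]/.5,d[0]/.5))
```

```text
8.6 [0.57397662 0.17322463 0.19388407] [-2.21863067 -2.22172379 -0.00723417] [ 4.27728146  3.95343335 -4.50969274] 0.024490251246218783
0.0596686736081149 15.578604055382234
90 tx 0.000 ty 0.000
100 tx -0.021 ty 0.003
110 tx -0.042 ty 0.002
120 tx -0.062 ty -0.002
130 tx -0.082 ty -0.010
140 tx -0.099 ty -0.021
150 tx -0.115 ty -0.035
160 tx -0.128 ty -0.051
170 tx -0.138 ty -0.070
180 tx -0.144 ty -0.089
180 tx 0.000 ty 0.000
190 tx -0.003 ty -0.021
200 tx -0.002 ty -0.042
210 tx 0.002 ty -0.062
220 tx 0.010 ty -0.082
230 tx 0.021 ty -0.099
240 tx 0.035 ty -0.115
250 tx 0.051 ty -0.128
260 tx 0.070 ty -0.138
270 tx 0.089 ty -0.144
```

View pics/s4.png

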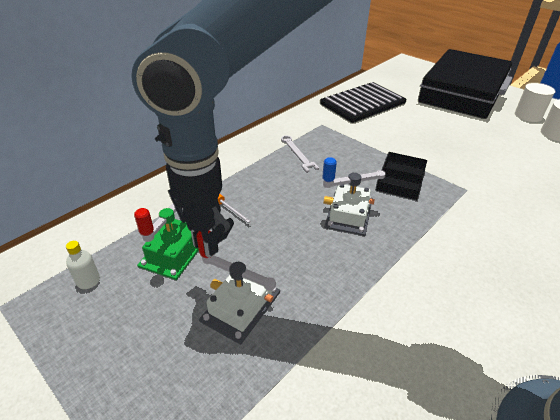

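The crank points a quarter turn on from its start, with the knob near (203,245), and the pause was held. Now the final half turn.

jog_arm:
  motion:
    - {"tx": -0.021, "ty": 0.003, "tz": 0, "wx": 0, "wy": 0, "wz": 0}
    - {"tx": -0.042, "ty": 0.002, "tz": 0, "wx": 0, "wy": 0, "wz": 0}
    - {"tx": -0.062, "ty": -0.002, "tz": 0, "wx": 0, "wy": 0, "wz": 0}
    - {"tx": -0.082, "ty": -0.01, "tz": 0, "wx": 0, "wy": 0, "wz": 0}
    - {"tx": -0.099, "ty": -0.021, "tz": 0, "wx": 0, "wy": 0, "wz": 0}
    - {"tx": -0.115, "ty": -0.035, "tz": 0, "wx": 0, "wy": 0, "wz": 0}
    - {"tx": -0.128, "ty": -0.051, "tz": 0, "wx": 0, "wy": 0, "wz": 0}
    - {"tx": -0.138, "ty": -0.07, "tz": 0, "wx": 0, "wy": 0, "wz": 0}
    - {"tx": -0.144, "ty": -0.089, "tz": 0, "wx": 0, "wy": 0, "wz": 0}

```text
clock: 9.78
ee_pos: [0.5283, 0.0987, 0.1933]
ee_rot: [-2.221, -2.221, 0.001]
wrist_force: [2.1, 0.5, -6.2]
opening: 0.0248
```

jog_arm:
  motion:
    - {"tx": -0.003, "ty": -0.021, "tz": 0, "wx": 0, "wy": 0, "wz": 0}
    - {"tx": -0.002, "ty": -0.042, "tz": 0, "wx": 0, "wy": 0, "wz": 0}
    - {"tx": 0.002, "ty": -0.062, "tz": 0, "wx": 0, "wy": 0, "wz": 0}
    - {"tx": 0.01, "ty": -0.082, "tz": 0, "wx": 0, "wy": 0, "wz": 0}
    - {"tx": 0.021, "ty": -0.099, "tz": 0, "wx": 0, "wy": 0, "wz": 0}

```text
clock: 10.4
ee_pos: [0.4794, 0.1103, 0.1931]
ee_rot: [-2.22, -2.222, -0.003]
wrist_force: [6.7, 3.8, -15.0]
opening: 0.0244
```

Run:
```python
from h import *
s=bot.get_state();print(s['clock'],s['ee_pos'],s['ee_rot'],s['wrist_force'],s['opening'],s['joints'])
d=s['ee_pos'][:2]-[.5165,.1572];print(np.linalg.norm(d),np.degrees(np.arctan2(d[1],d[0])))
a0=103.2-230;R=.060
for t in list(range(0,50,10)):
    a=np.radians(a0-t);d=R*(np.array([np.cos(a),np.sin(a)])-np.array([np.cos(np.radians(a0)),np.sin(np.radians(a0))]))
    print(230+t,'tx %.3f ty %.3f'%(d[1]/.5,d[0]/.5))
```

```text
10.4 [0.47937547 0.11026817 0.19313317] [-2.22018433 -2.22239188 -0.00258265] [  6.72524029   3.75858876 -14.97932975] 0.024389064103484303 [ 0.1960071   0.37702227 -0.61764363  2.04600766  0.29920164  0.80458936
 -0.59709909]
0.05984001780568925 -128.3450843420122
230 tx 0.000 ty 0.000
240 tx 0.014 ty -0.016
250 tx 0.030 ty -0.029
260 tx 0.049 ty -0.038
270 tx 0.069 ty -0.045
```

The grip is being pulled down by 15 N as the tap sinks, so I'll lower about 1 mm while finishing.

jog_arm:
  motion:
    - {"tx": 0.014, "ty": -0.016, "tz": 0.002, "wx": 0, "wy": 0, "wz": 0}
    - {"tx": 0.03, "ty": -0.029, "tz": 0.003, "wx": 0, "wy": 0, "wz": 0}
    - {"tx": 0.049, "ty": -0.038, "tz": 0.003, "wx": 0, "wy": 0, "wz": 0}
    - {"tx": 0.069, "ty": -0.045, "tz": 0.003, "wx": 0, "wy": 0, "wz": 0}
    - {"tx": 0.069, "ty": -0.045, "tz": 0.003, "wx": 0, "wy": 0, "wz": 0}
    - {"tx": 0.069, "ty": -0.045, "tz": 0.003, "wx": 0, "wy": 0, "wz": 0}
    - {"tx": 0.069, "ty": -0.045, "tz": 0.003, "wx": 0, "wy": 0, "wz": 0}

```text
clock: 11.28
ee_pos: [0.4578, 0.145, 0.1925]
ee_rot: [2.22, 2.222, 0.004]
wrist_force: [3.9, 3.5, -3.4]
opening: 0.0244
```

Run:
```python
from h import *
s=bot.get_state();print(s['clock'],s['ee_pos'],s['wrist_force'],s['opening'])
d=s['ee_pos'][:2]-[.5165,.1572];print(np.linalg.norm(d),np.degrees(np.arctan2(d[1],d[0])))
```

```text
11.275 [0.45775507 0.14496574 0.19253274] [ 3.90156153  3.48098028 -3.44699879] 0.024393467146290336
0.060005368892080004 -168.23569858248615
```

That is about 271° from the start. I'll release now, then rise.

jog_arm:
  motion:
    - {"tx": 0, "ty": 0, "tz": 0, "wx": 0, "wy": 0, "wz": 0}
    - {"tx": 0, "ty": 0, "tz": 0, "wx": 0, "wy": 0, "wz": 0}
    - {"tx": 0, "ty": 0, "tz": 0, "wx": 0, "wy": 0, "wz": 0}
    - {"tx": 0, "ty": 0, "tz": 0, "wx": 0, "wy": 0, "wz": 0}
    - {"tx": 0, "ty": 0, "tz": 0, "wx": 0, "wy": 0, "wz": 0}
    - {"tx": 0, "ty": 0, "tz": 0, "wx": 0, "wy": 0, "wz": 0}
  gripper: 1

```text
clock: 12.02
ee_pos: [0.4573, 0.1438, 0.1919]
ee_rot: [2.221, 2.222, -0.0]
wrist_force: [0.0, 0.4, -0.2]
opening: 0.0855
```

jog_arm:
  motion:
    - {"tx": 0, "ty": 0, "tz": -0.05, "wx": 0, "wy": 0, "wz": 0}
    - {"tx": 0, "ty": 0, "tz": -0.12, "wx": 0, "wy": 0, "wz": 0}
    - {"tx": 0, "ty": 0, "tz": -0.2, "wx": 0, "wy": 0, "wz": 0}
    - {"tx": -0.2, "ty": 0, "tz": -0.22, "wx": 0, "wy": 0, "wz": 0}
    - {"tx": -0.3, "ty": 0.05, "tz": -0.22, "wx": 0, "wy": 0, "wz": 0}
    - {"tx": -0.4, "ty": 0.05, "tz": -0.22, "wx": 0, "wy": 0, "wz": 0}
    - {"tx": -0.4, "ty": 0.05, "tz": -0.22, "wx": 0, "wy": 0, "wz": 0}
    - {"tx": -0.4, "ty": 0.05, "tz": -0.22, "wx": 0, "wy": 0, "wz": 0}

```text
clock: 13.02
ee_pos: [0.4823, -0.0568, 0.3017]
ee_rot: [-2.223, -2.219, 0.0]
wrist_force: [-0.1, -0.2, 1.0]
opening: 0.0856
```

Run:
```python
from h import *
import cv2
s=bot.get_state();print(s['clock'],s['ee_pos'],s['wrist_force'],s['opening'])
a=bot.grab_frame('top');b=bot.grab_frame('side')
cv2.imwrite('pics/t5.png',a);cv2.imwrite('pics/s5.png',b)
```

```text
13.025 [ 0.48227015 -0.05676205  0.30173515] [-0.11183318 -0.21528052  0.95491549] 0.08558902566708496
```

View pics/t5.png

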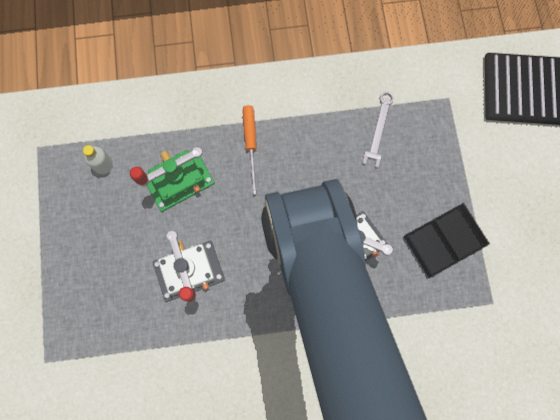

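View pics/s5.png

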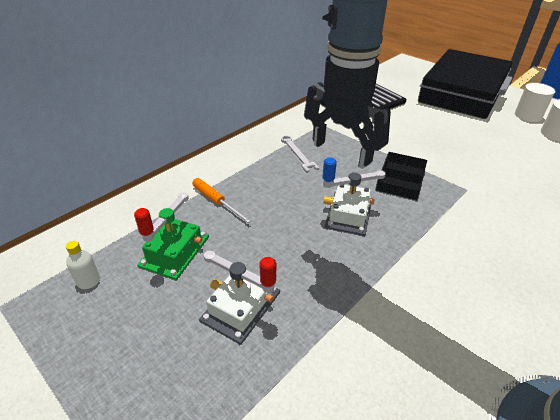

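The red knob now stands at (187,294) in the top view and (268,266) in the side view. Blue is unmoved at (329,163) in the side view, and the gripper is clear. I'll check the angle, then hand in.

Run:
```python
from h import *
for k in (atz('top',(187,293.5),.157),atz('side',(267.5,262.5),.157)):
    d=k[:2]-[.5168,.1565];print(k,np.linalg.norm(d),(103.2-np.degrees(np.arctan2(d[1],d[0])))%360)
s=bot.get_state();print(s['clock'],s['joint_velocities'].round(3))
bot.job_done()
```

```text
[0.45633988 0.14100507 0.157     ] 0.06241408890547544 268.82542101148647
[0.45737926 0.14470224 0.157     ] 0.0605806172015153 271.97018239020406
13.125 [-0.015 -0.002 -0.008  0.001  0.003  0.001  0.003]
the job is handed in; nothing more can be done
```

I gripped the red knob on the white unit and led it half a turn forward, a quarter turn back and half a turn forward, pausing after each of the first two strokes. I then let go, moved clear and handed in at about 13 s. No verdict is reported.

- **Pauses:** by the measured gripper position, the tap stood about 181° forward at the first pause and about 88° forward at the second. Each was held for roughly half a second.
- **Final angle:** about 271° by gripper position before release. Afterwards the top camera gave 269° and the side camera 272°, all close to the wanted 270°.
- **Forces:** the highest reading I saw was about 17 N at the wrist, mostly downward pull as the tap sank. I lowered the gripper about 1 mm and it eased to about 6 N.
- **Blue tap:** it looked unmoved in the last side view, at the same pixel as at the start. I did not measure it further, and in the last top view the arm hid its knob.
- **Gripper:** it was about 0.2 m from the red tap, above everything, with about 1 N on the wrist.

One move call was refused at the start because its rows left out some numbers. Nothing moved, and I repeated it in full.

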